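Centre the wooden bird on its plinth

ROBOT

A 6-joint arm with a two-finger parallel gripper is mounted at the origin on the work surface. World frame = base frame: x ahead of the robot, y to its left, z up, the work surface at z = 0. Lengths are in m, angles in rad, forces in N, time in s.
With the tool pointing down it reaches from about 0.2 to 0.875 m from the base axis. Payload 3.4 kg.
Tool frame: the origin (TCP) lies at the very end of the fingers, on their centre line; the grasp point (between the pads) lies 19 mm behind it (tcp_to_grasp is the distance from the TCP to the grasp point, in m); x points along the fingers, y is the direction in which the jaws open and shut, and the axes are right-handed (so a half turn about x gives the same grasp; the last joint's range is limited). The gripper opens to 94 mm and grips with 3 to 60 N. Pads are 16 mm wide; open, the fingers measure 119 mm over their backs; the gripper's body (75 mm by 177 mm) begins 78 mm behind the grasp point.
Start: joints at [1.22, 0.276, 1.505, -0, 1.361, -0.121], TCP at [0.131, 0.56, 0.205] pointing down, gripper open.
Joint ranges: [-2.89, 2.89], [-0.75, 2.08], [0.22, 2.7], [-1.18, 4.32], [0.11, 2.71], [-2.7, 2.7]. Speed limits (rad/s): [2.57, 2.57, 3.14, 3.14, 3.14, 3.14].

INTERFACE

Orientations are given as a rotation vector (axis times angle).
In Python, from cell import * gives the robot as it stands.
- The arm moves only by the tool jog_arm, never from a script. Its argument "series" is a list that holds one entry, the list of rows, each a list of 6 numbers: the shift along the tool's x, y, z in mm, then the turn, a rotation vector about the tool's x, y, z in degrees. In form: [[[x, y, z, rx, ry, rz], ...]]. A call has 1 to 5 rows; each row is the pose to reach, as a shift and turn from the pose measured when the call began, along the tool's axes at that moment; what a row does not reach only later rows make up. A row lasts 1/12 s, in which the tool goes at most 41.7 mm and 7.16 degrees, less where a joint would pass 70% of its speed; a pose out of reach is approached as far as the arm can. A call with a gripper value outside its range is refused whole. "grip" is the opening, from -1 (shut) to 1 (fully open), so that 0 is half open, set as the call begins (left out, the last holds). The fingers move at their own pace and stop on an object; "grip_force" is the grip in N (left out, the last holds). Time passes only in rows, so rows that repeat a pose let the fingers close. It gives the time, the measured TCP pose, the force and the opening at its end, in the units of the state.
- read_state(): the state, without advancing time (a new reading comes with each control period).
- grab_frame(name): name is "scene" or "top" or "wrist"; returns (picture, depth): 480x640x3 uint8, blue, green, red; 480x640 float32, m along the optical axis (not along the pixel's ray), 0 where there is no reading.
- camera_model(name): a dict with "fx", "fy", "cx", "cy" (pixels), "rvec" (rotation vector, rad) and "tvec" (3), from world to camera coordinates, as OpenCV has them. Camera axes: x right, y down, z forward; pixel columns grow to the right and rows downward; lengths in m; the calibration is good to about 2 mm. A picture is of the moment at which its call begins: read the wrist's pose just before it. camera_model takes no time and is no camera call; for the wrist camera it gives the pose at the moment of the call.
- sign_off(): hands the job in, once; it reports no verdict.
Trained networks look in the newest picture that a camera, given by its name, has taken for a name from the list of things; names that differ only in an ending like _2 or _b are one class to them, and where a whole thing is asked for, a point or a joint stands for the part that bears it (a point fixed in the world has none). Each returns a list of dicts, best first, with "p" (0 to 1); they miss things now and then, are a little off and sometimes report something else, mostly with a low value. They report only what shows in the picture. A call takes as long as a camera call. They do not tell look-alikes from the thing itself.
- search_frame(camera, label): "box" ([centre column, centre row, width, height] in pixels, round what is visible of it).
- trace(camera, label): "pixels" (480x640 bool, what is visible of it) and "box" ([centre column, centre row, width, height] in pixels, round what is visible of it).
The state is a dict: "t": time; "qpos": joint angles; "joint_vel": joint speeds; "effort": joint torques, N m; "eef_pos": TCP position; "eef_rot": TCP orientation; "contact_force": force on the tool from outside, world axes, zero at the start; "wrist_torque": the same for the moment, N m; "finger_gap": finger opening in m.
Only numpy, scipy, OpenCV 4.12 (cv2) and the standard library are available. Lean on these libraries where they do the work, as an engineer would, in place of code of your own. Each camera call takes 0.05 s, during which the arm holds its last target. There are 200 camera calls.

TASK

The little wooden bird on the desk has been bumped to the edge of its round stone plinth and could drop off. Push it back to the middle of the plinth with light fingertip taps low on its round foot: do not pinch, lift or tip it, and do not shift the plinth. Leave the candy jar, sharpener and mouse where they are, and finish with the hand clear.

Things in the scene. Friction and masses are not known exactly. Their poses are not given: they have to be found in the camera images.
- bird: Loose top-heavy light-wood bird figurine, 61 mm tall, about 90 g, on a round foot: 40 mm in diameter with an upright side from 4 to 14 mm up, bevelled below to a 26 mm standing face; all above is narrower. Origin: centre of the underside, on the axis; z up the axis, x the way the beak looks. Pushed slowly on the foot's side it slides; pushed fast or high up it easily tips over.
- plinth: Round polished stone plinth, 40 mm tall, flat top 68 mm in diameter (base flares to 74 mm), about 0.7 kg, loose on the desk. Origin: centre of its underside, on the axis; its top lies 40 mm above. The bird starts on top, 16 to 21 mm off centre in any direction, the rim of its foot out over the edge.
- jar: Bystander: closed round glass candy jar with a steel lid and knob, 84 mm in diameter, 143 mm tall. Origin: centre of its underside.
- sharpener: Bystander: small steel pencil sharpener, 26 x 16 x 13 mm. Origin: centre of its underside.
- mouse: Bystander: grey computer mouse, 105 x 60 x 36 mm, long along its x. Origin: centre of its underside.
Mind the look-alikes: they are no part of the job. Several things have the shape of the bird; the one meant has the colours described above. Of the things that look like the plinth, the smallest one is meant.

How it is judged:
By the outcome, as a careful person would: the job done as asked, in the order asked, and still so for the second after the job is handed in, with the robot touching nothing.
It also fails if it takes over 45 s, if anything falls off the work surface, if the arm or the gripper's body presses on something with over 40 N, if the wrist force passes 120 N, or if a joint passes its speed limit or range.

## Working session

There is one attempt and no reset: what is moved stays moved. The work goes in short steps, Python scripts to look and compute and a tool call to move; the robot and the scene stay as the last step left them, time stands still between calls to the robot, and variables do not carry over. Pictures are saved under pics/ and viewed, about 8 in all and at most 12, crops included, and the job is handed in when it is done.

Besides the shell and the picture viewer there is one more tool, called after "Call:" by a JSON object that holds its "name" and its "arguments", one argument or row to a line. jog_arm: Moves the arm, as the interface text tells. Its arguments: {"type":"object","properties":{"series":{"type":"array"},"grip":{"type":"number"},"grip_force":{"type":"number"}},"required":["series"]}

```bash
mkdir -p pics; ls
cat > h.py <<'E'
from cell import *
import numpy as np, cv2
from scipy.spatial.transform import Rotation as R
def cam(n):
    m=camera_model(n); Rm=R.from_rotvec(np.array(m["rvec"]).ravel()).as_matrix(); return m,Rm,np.array(m["tvec"]).ravel()
def world(n,dep):
    m,Rm,t=cam(n); v,u=np.mgrid[0:480,0:640]
    P=np.stack([(u-m["cx"])/m["fx"]*dep,(v-m["cy"])/m["fy"]*dep,dep],-1)
    return (P-t)@Rm
def proj(n,p):
    m,Rm,t=cam(n); q=Rm@np.array(p)+t; return m["fx"]*q[0]/q[2]+m["cx"],m["fy"]*q[1]/q[2]+m["cy"]
E
python3 - <<'E'
from h import *
print(read_state())
for n in("scene","top"):
    im,d=grab_frame(n); cv2.imwrite(f"pics/{n}0.png",im); W=world(n,d)
    for l in("bird","plinth","jar","sharpener","mouse"):
        for r in trace(n,l):
            m=r["pixels"]&(d>0)
            if m.sum()==0: continue
            w=W[m]; print(n,l,round(r["p"],2),np.round(r["box"]),np.round(np.median(w,0),3),np.round(np.percentile(w,[2,98],axis=0),3).tolist(),np.median(im[m],0))
E
```

```text
pics
{'t': 0.0, 'qpos': array([ 1.22000809e+00,  2.76616625e-01,  1.50609587e+00, -2.95140840e-05,
        1.36067764e+00, -1.20972083e-01]), 'joint_vel': array([-0.00160071, -0.00103641,  0.00044929, -0.00053746, -0.00088265,
        0.00036927]), 'effort': array([-3.23127781e-03, -4.04582727e+01, -2.37222183e+01,  6.97652833e-02,
        3.45930085e-02, -1.19006177e-04]), 'eef_pos': array([0.13079542, 0.55936452, 0.20460725]), 'eef_rot': array([ 0.17904975,  1.56364771, -0.18181076]), 'contact_force': array([-0.57137128,  0.11838187, -0.06935483]), 'wrist_torque': array([-0.01406511,  0.01797067,  0.0326859 ]), 'finger_gap': 0.09394487713107706}
scene bird 0.69 [304. 250.  18.  26.] [ 0.509 -0.032  0.032] [[0.49, -0.046, 0.006], [0.52, -0.012, 0.06]] [126.  43.  96.]
scene bird 0.65 [362. 290.  22.  26.] [0.634 0.023 0.034] [[0.611, 0.011, 0.0], [0.647, 0.045, 0.06]] [126.  44.  97.]
scene bird 0.64 [299. 285.  24.  33.] [ 0.601 -0.08   0.073] [[0.585, -0.095, 0.048], [0.612, -0.06, 0.1]] [ 88. 135. 171.]
scene plinth 0.83 [213. 329.  68.  74.] [ 0.591 -0.227  0.056] [[0.533, -0.27
[... 985 characters left out ...]
9 0.04 ] [[0.61, 0.011, 0.009], [0.642, 0.047, 0.062]] [137.  59. 116.]
top plinth 0.97 [376. 276.  54.  53.] [ 0.461 -0.131  0.058] [[0.416, -0.176, 0.013], [0.508, -0.088, 0.062]] [218. 225. 229.]
top plinth 0.9 [357. 215.  31.  37.] [ 0.591 -0.102  0.04 ] [[0.564, -0.125, 0.008], [0.63, -0.063, 0.045]] [212.  219.  223.5]
top plinth 0.88 [420. 224.  52.  50.] [ 0.57  -0.22   0.058] [[0.527, -0.268, 0.012], [0.615, -0.178, 0.062]] [218. 225. 229.]
top jar 0.55 [457. 288.  54.  43.] [ 0.431 -0.274  0.129] [[0.396, -0.321, 0.015], [0.47, -0.246, 0.141]] [198. 200. 206.]
top mouse 0.67 [160. 261.  30.  50.] [0.5   0.322 0.027] [[0.454, 0.299, 0.001], [0.547, 0.355, 0.038]] [132.  130.5 133. ]
```

Run:
```python
import cv2,numpy as np
a=cv2.imread("pics/scene0.png")[220:400,130:400]; b=cv2.imread("pics/top0.png")[170:320,270:500]
a=cv2.resize(a,(560,373));b=cv2.resize(b,(560,365)) 
a=cv2.resize(a,(400,267));
c=cv2.resize(cv2.imread("pics/scene0.png")[255:345,260:350],(399,399),interpolation=3)
d=cv2.resize(cv2.imread("pics/top0.png")[180:250,320:390],(399,399),interpolation=3)
b=cv2.resize(b,(398,193+0)) 
cv2.imwrite("pics/c1.png",np.vstack([np.hstack([c,d]),cv2.resize(np.hstack([a[:193],b]),(798,193))]))
```

```text
(no output)
```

View pics/c1.png

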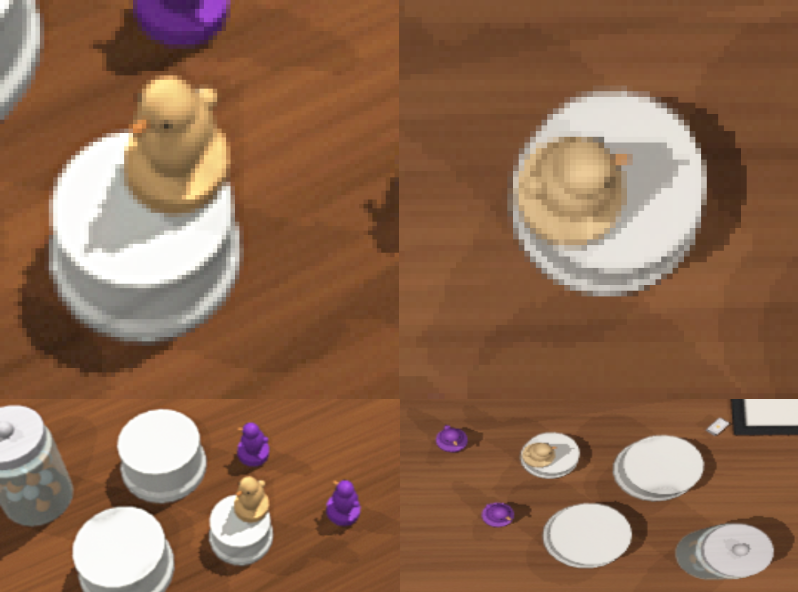

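```bash
cat >> h.py <<'E'
def rel(p,ydir=None):
    """tool-frame shift (mm) and turn (deg) to world TCP p, pointing down, tool y along ydir"""
    s=read_state(); r=R.from_rotvec(s["eef_rot"]); sh=r.inv().apply(np.array(p)-s["eef_pos"])*1000
    if ydir is None: return np.round(sh,1)
    y=np.array([*ydir,0.]);y/=np.linalg.norm(y);x=np.array([0,0,-1.]);z=np.cross(x,y)
    g=R.from_matrix(np.stack([x,y,z],1))
    return np.round(sh,1),np.round(np.degrees((r.inv()*g).as_rotvec()),2)
E
python3 - <<'E'
from h import *
s=read_state();r=R.from_rotvec(s["eef_rot"]).as_matrix();print(r.round(3))
m,Rm,t=cam("wrist");c=-Rm.T@t;print("wrist cam",c.round(3),Rm[2].round(3),m["fx"], (r.T@(c-s["eef_pos"])).round(3))
for y in([1,0],[-1,0],[0,1],[0,-1]): print(y,rel([0.53,-0.05,0.24],y))
E
```

```text
[[ 0.     0.228  0.974]
 [ 0.     0.974 -0.228]
 [-1.     0.     0.   ]]
wrist cam [0.058 0.576 0.384] [ 0.247 -0.056 -0.967] 331.8704790043436 [-0.179 -0.001 -0.074]
[1, 0] (array([ -34.5, -503. ,  527.5]), array([ 7.683e+01, -0.000e+00, -1.000e-02]))
[-1, 0] (array([ -34.5, -503. ,  527.5]), array([-1.0317e+02,  1.0000e-02, -0.0000e+00]))
[0, 1] (array([ -34.5, -503. ,  527.5]), array([-1.317e+01,  0.000e+00, -1.000e-02]))
[0, -1] (array([ -34.5, -503. ,  527.5]), array([ 1.6683e+02, -1.0000e-02, -0.0000e+00]))
```

Call:
{"name": "jog_arm", "arguments": {
  "series": [
    [[0,-28,30,-7,0,0],[0,-56,60,-13.2,0,0],[0,-84,90,-13.2,0,0],[0,-112,120,-13.2,0,0],[0,-137,146,-13.2,0,0]]
  ]
}}

```text
t: 1.02
eef_pos: [0.2427, 0.3913, 0.2056]
eef_rot: [-0.001, 1.57, 0.001]
contact_force: [0.6, -0.2, 0.5]
finger_gap: 0.0943
```

Run:
```python
from h import *
print(rel([0.555,-0.085,0.21],[0,1]))
```

```text
(array([  -4.1, -476.6,  311.8]), array([0.06, 0.04, 0.01]))
```

Call:
{"name": "jog_arm", "arguments": {
  "series": [
    [[-1,-32,21,0,0,0],[-2,-64,42,0,0,0],[-2,-96,63,0,0,0],[-3,-128,84,0,0,0],[-4,-160,105,0,0,0]]
  ]
}}

```text
t: 1.43
eef_pos: [0.3485, 0.2298, 0.21]
eef_rot: [-0.001, 1.569, 0.001]
contact_force: [0.7, 0.2, -0.4]
finger_gap: 0.0942
```

Call:
{"name": "jog_arm", "arguments": {
  "series": [
    [[0,-32,21,0,0,0],[0,-64,42,0,0,0],[0,-96,63,0,0,0],[0,-128,84,0,0,0],[0,-160,105,0,0,0]]
  ]
}}

```text
t: 1.85
eef_pos: [0.4545, 0.068, 0.2105]
eef_rot: [-0.0, 1.568, 0.001]
contact_force: [-0.1, 0.2, 0.2]
finger_gap: 0.0938
```

Call:
{"name": "jog_arm", "arguments": {
  "series": [
    [[0,-32,21,0,0,0],[0,-64,42,0,0,0],[0,-96,63,0,0,0],[0,-128,84,0,0,0],[0,-160,105,0,0,0]]
  ]
}}

```text
t: 2.27
eef_pos: [0.5603, -0.0937, 0.2108]
eef_rot: [0.0, 1.568, 0.001]
contact_force: [0.3, 1.0, 0.6]
finger_gap: 0.0938
```

Call:
{"name": "jog_arm", "arguments": {
  "series": [
    [[0,0,0,0,0,0],[0,0,0,0,0,0]]
  ]
}}

```text
t: 2.43
eef_pos: [0.5611, -0.0956, 0.2101]
eef_rot: [0.003, 1.569, -0.002]
contact_force: [0.5, 0.8, 0.5]
finger_gap: 0.0941
```

```bash
cat >> h.py <<'E'
def circ(p,r=None):
    from scipy.optimize import least_squares
    x0=[*p.mean(0)]+([] if r else [.03])
    f=lambda q: np.hypot(p[:,0]-q[0],p[:,1]-q[1])-(r or q[2])
    return least_squares(f,x0,loss="soft_l1",f_scale=.001).x
def outline(mask):
    c=max(cv2.findContours(mask.astype(np.uint8),0,cv2.CHAIN_APPROX_NONE)[0],key=cv2.contourArea)
    return c[:,0,:]
def onplane(n,uv,z):
    m,Rm,t=cam(n); d=np.stack([(uv[:,0]-m["cx"])/m["fx"],(uv[:,1]-m["cy"])/m["fy"],np.ones(len(uv))],-1)@Rm
    c=-Rm.T@t; return (c+d*((z-c[2])/d[:,2])[:,None])[:,:2]
E
python3 - <<'E'
from h import *
s=read_state();print(s["t"],s["eef_pos"],s["eef_rot"])
im,d=grab_frame("wrist"); cv2.imwrite("pics/w1.png",im);np.save("w1.npy",d); W=world("wrist",d); np.save("w1W.npy",W)
for l in("bird","plinth"):
    for r in trace("wrist",l):
        m=r["pixels"]&(d>0); w=W[m]; print(l,r["p"],np.round(r["box"]),np.round(np.percentile(w,[2,50,98],axis=0),3).tolist())
E
```

```text
2.4333 [ 0.56113954 -0.09564198  0.21011714] [ 2.78321507e-03  1.56859586e+00 -1.56812683e-03]
bird 0.71 [334. 257.  37.  43.] [[0.571, -0.092, 0.048], [0.584, -0.077, 0.08], [0.597, -0.059, 0.1]]
bird 0.61 [377. 167.  37.  37.] [[0.48, -0.045, 0.006], [0.497, -0.032, 0.04], [0.515, -0.013, 0.061]]
bird 0.58 [421. 274.  34.  31.] [[0.606, 0.013, 0.005], [0.614, 0.028, 0.015], [0.622, 0.046, 0.06]]
plinth 0.76 [275. 128. 103. 104.] [[0.42, -0.177, 0.015], [0.461, -0.133, 0.057], [0.505, -0.089, 0.058]]
plinth 0.63 [316. 253.  58.  70.] [[0.562, -0.125, 0.006], [0.585, -0.102, 0.039], [0.627, -0.068, 0.041]]
plinth 0.55 [195. 236. 106.  95.] [[0.525, -0.267, 0.009], [0.566, -0.218, 0.056], [0.614, -0.176, 0.058]]
```

View pics/w1.png

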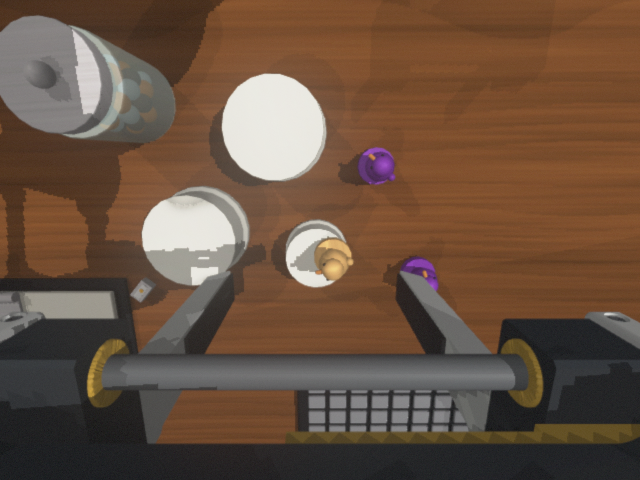

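```bash
cat >> h.py <<'E'
def edge(p,c,n=36):
    "outermost point per angular bin about c"
    a=np.arctan2(p[:,1]-c[1],p[:,0]-c[0]);r=np.hypot(p[:,0]-c[0],p[:,1]-c[1]);o=[]
    for k in range(n):
        i=np.where((a>=-np.pi+k*2*np.pi/n)&(a<-np.pi+(k+1)*2*np.pi/n))[0]
        if len(i)>1:o.append(p[i[np.argmax(r[i])]])
    return np.array(o)
def measure(n,c0=(.597,-.097),b0=(.592,-.079),pic=None):
    im,d=grab_frame(n); W=world(n,d)
    if pic: cv2.imwrite(pic,im)
    hsv=cv2.cvtColor(im,cv2.COLOR_BGR2HSV)
    near=(np.hypot(W[...,0]-c0[0],W[...,1]-c0[1])<.05)&(d>0)
    top=near&(abs(W[...,2]-.04)<.006)&(hsv[...,1]<60)
    wood=near&(W[...,2]>.043)
    z0=np.median(W[top][:,2]); P=W[top][:,:2]
    C=circ(edge(P,c0)); 
    foot=W[wood&(W[...,2]<.057)][:,:2]
    e=edge(foot,b0); B=circ(e,.02); res=np.abs(np.hypot(*(e-B).T)-.02)
    Bf=B
    for _ in range(5):
        k=np.abs(np.hypot(*(e-B).T)-.02)<.0025; B=circ(e[k],.02)
    # pads of outline on z=.054
    wp=W[wood]; hd=wp[wp[:,2]>.085][:,:2].mean(0)
    print(n,"z",z0.round(4),"plinth",C.round(4),"bird",Bf.round(4),B.round(4),k.sum(),len(e),"ztop",wp[:,2].max().round(4),"head",hd.round(4),"off",((B-C[:2])*1000).round(1))
    return C,B,im,W
E
python3 - <<'E'
from h import *
for n in("wrist","top","scene"):measure(n)
E
```

```text
wrist z 0.0396 plinth [ 0.5975 -0.0938  0.0337] bird [ 0.592  -0.0766] [ 0.592  -0.0766] 23 23 ztop 0.1019 head [ 0.5903 -0.0797] off [-5.4 17.2]
top z 0.0407 plinth [ 0.5966 -0.0937  0.0316] bird [ 0.5854 -0.0921] [ 0.5847 -0.092 ] 7 15 ztop 0.6459 head [ 0.5716 -0.0894] off [-11.9   1.8]
scene z 0.0392 plinth [ 0.5998 -0.0936  0.0335] bird [ 0.5932 -0.076 ] [ 0.5932 -0.076 ] 26 26 ztop 0.5282 head [ 0.5852 -0.1028] off [-6.5 17.6]
```

Call:
{"name": "jog_arm", "arguments": {
  "series": [
    [[0,25,5,-6,0,0],[0,50,10,-12,0,0],[0,69,15,-18.4,0,0],[0,69,15,-18.4,0,0],[0,69,15,-18.4,0,0]]
  ],
  "grip": -1,
  "grip_force": 20
}}

```text
t: 3.15
eef_pos: [0.5742, -0.0222, 0.2116]
eef_rot: [-0.255, 1.552, 0.254]
contact_force: [0.8, 0.4, -0.1]
finger_gap: 0.0641
```

Call:
{"name": "jog_arm", "arguments": {
  "series": [
    [[0,0,0,0,0,0],[25,0,0,0,0,0],[50,0,0,0,0,0],[75,0,0,0,0,0],[100,0,0,0,0,0]]
  ]
}}

```text
t: 3.57
eef_pos: [0.5742, -0.0233, 0.111]
eef_rot: [-0.253, 1.552, 0.251]
contact_force: [0.6, -0.2, 0.5]
finger_gap: 0.0309
```

Run:
```python
from h import *
print(read_state()["finger_gap"],rel([0.576,-0.0265,0.0465],[-.316,.949]))
C,B,im,W=measure("wrist"); cv2.imwrite("pics/w2.png",im)
```

```text
0.030873279671738283 (array([64.5, -3.5,  0.4]), array([0.01, 0.21, 0.11]))
wrist z 0.0344 plinth [ 0.5927 -0.0933  0.0332] bird [ 0.5877 -0.0764] [ 0.5877 -0.0764] 21 21 ztop 0.2438 head [ 0.5698 -0.0849] off [-5.  16.9]
```

View pics/w2.png

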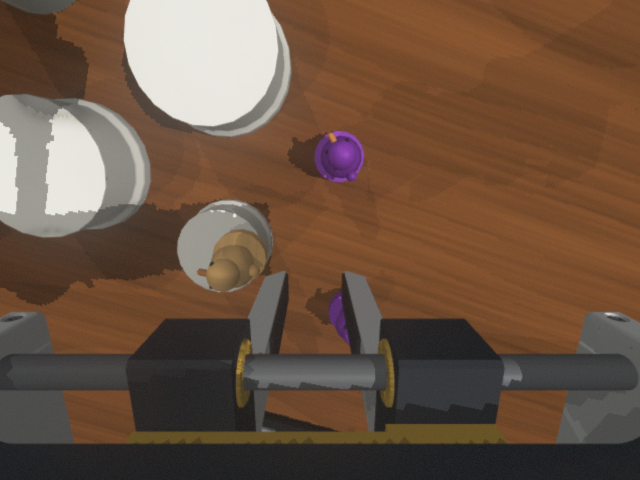

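Call:
{"name": "jog_arm", "arguments": {
  "series": [
    [[0,0,0,0,0,0],[16,0,0,0,0,0],[32,0,0,0,0,0],[48,0,0,0,0,0],[64,0,0,0,0,0]]
  ]
}}

```text
t: 4.03
eef_pos: [0.5714, -0.0236, 0.043]
eef_rot: [-0.251, 1.559, 0.252]
contact_force: [-0.0, 0.1, 0.9]
finger_gap: 0.0007
```

Call:
{"name": "jog_arm", "arguments": {
  "series": [
    [[0,0,0,0,0,0],[0,0,0,0,0,0]]
  ]
}}

```text
t: 4.2
eef_pos: [0.5719, -0.0243, 0.044]
eef_rot: [-0.25, 1.558, 0.251]
contact_force: [0.0, 0.2, 0.1]
finger_gap: 0.0007
```

Run:
```python
from h import *
s=read_state();print(s["eef_pos"],s["eef_rot"],s["finger_gap"],rel([0.581,-0.0427,0.0465],[-.316,.949]))
C,B,im,W=measure("scene",pic="pics/s3.png"); cv2.imwrite("pics/s3c.png",cv2.resize(im[200:360,220:400],(720,600),interpolation=cv2.INTER_CUBIC))
C,B,im,W=measure("wrist",pic="pics/w3.png")
```

```text
[ 0.57190364 -0.02428063  0.04396923] [-0.25035424  1.55831434  0.2506237 ] 0.0007291600569908692 (array([ -2.5, -20.3,   2.9]), array([-0.13, -0.11, -0.03]))
scene z 0.0393 plinth [ 0.5997 -0.0937  0.0336] bird [ 0.5934 -0.076 ] [ 0.5934 -0.076 ] 25 25 ztop 0.4773 head [ 0.5908 -0.0703] off [-6.3 17.7]
wrist z 0.0396 plinth [ 0.5979 -0.0939  0.0341] bird [ 0.5921 -0.077 ] [ 0.5921 -0.077 ] 23 23 ztop 0.1828 head [ 0.5712 -0.0839] off [-5.9 16.9]
```

View pics/s3c.png

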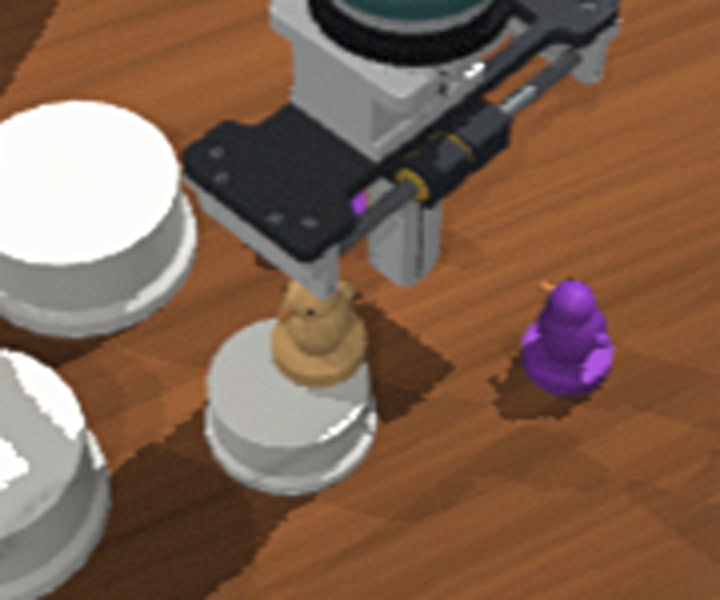

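View pics/w3.png

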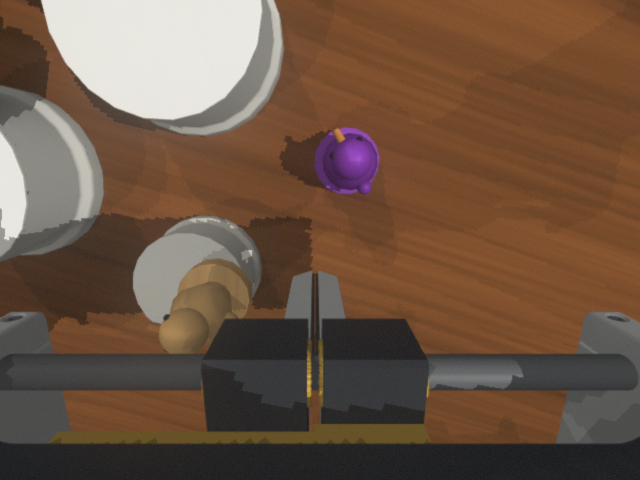

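Call:
{"name": "jog_arm", "arguments": {
  "series": [
    [[-2.5,0,3,0,0,0],[-2.5,-4,3,0,0,0],[-2.5,-8,3,0,0,0],[-2.5,-13,3,0,0,0],[-2.5,-18,3,0,0,0]]
  ]
}}

```text
t: 4.72
eef_pos: [0.5815, -0.0409, 0.0476]
eef_rot: [-0.251, 1.556, 0.25]
contact_force: [-0.7, 0.6, 0.3]
finger_gap: 0.0004
```

Call:
{"name": "jog_arm", "arguments": {
  "series": [
    [[0,0,0,0,0,0],[0,0,0,0,0,0]]
  ]
}}

```text
t: 4.88
eef_pos: [0.5816, -0.0414, 0.0475]
eef_rot: [-0.251, 1.556, 0.25]
contact_force: [-0.2, 0.1, 0.0]
finger_gap: 0.0005
```

Run:
```python
from h import *
s=read_state();p=s["eef_pos"];u=np.array([.316,-.949]);v=np.array([.5927,-.0766])-p[:2]
print(p,s["eef_rot"],"along",v@u,"lat",v@[.949,.316],s["contact_force"])
C,B,im,W=measure("wrist")
C,B,im,W=measure("scene"); 
# finger tips in scene
near=(np.hypot(W[...,0]-p[0],W[...,1]-p[1])<.05)&(W[...,2]<.075)&(W[...,2]>.042)
hs=cv2.cvtColor(im,cv2.COLOR_BGR2HSV); near&=hs[...,1]<60
w=W[near]; q=(w[:,:2]-p[:2])@u; print(len(w),np.percentile(q,[5,50,95]),w[:,2].min())
cv2.imwrite("pics/s4c.png",cv2.resize(im[240:340,250:350],(600,600),interpolation=cv2.INTER_CUBIC))
```

```text
[ 0.58161734 -0.0413835   0.04752162] [-0.25066951  1.55587709  0.24966069] along 0.03692257552041107 lat -0.0006109687037392497 [-0.19965875  0.14686271  0.02584827]
wrist z 0.0393 plinth [ 0.5975 -0.0939  0.0339] bird [ 0.5918 -0.0768] [ 0.5919 -0.0768] 21 22 ztop 0.1853 head [ 0.5732 -0.0889] off [-5.6 17.1]
scene z 0.0392 plinth [ 0.5995 -0.0934  0.0336] bird [ 0.5936 -0.076 ] [ 0.5937 -0.0762] 23 25 ztop 0.4805 head [ 0.6008 -0.0788] off [-5.8 17.2]
120 [-0.00955563  0.00763654  0.01224149] 0.04310789691988967
```

View pics/s4c.png

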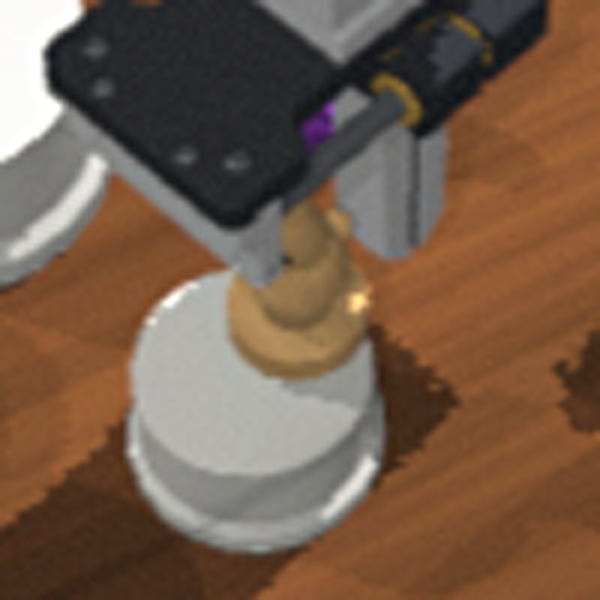

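Call:
{"name": "jog_arm", "arguments": {
  "series": [
    [[0.5,-1.2,0,0,0,0],[0.5,-2.4,0,0,0,0],[0.5,-3.6,0,0,0,0],[0.5,-4.8,0,0,0,0],[0.5,-6,0,0,0,0]]
  ]
}}

```text
t: 5.4
eef_pos: [0.5833, -0.0467, 0.0469]
eef_rot: [-0.251, 1.556, 0.25]
contact_force: [-0.4, 0.7, 0.4]
finger_gap: 0.0005
```

Call:
{"name": "jog_arm", "arguments": {
  "series": [
    [[0,-1,0,0,0,0],[0,-2,0,0,0,0],[0,-3,0,0,0,0],[0,-4,0,0,0,0],[0,-5,0,0,0,0]]
  ]
}}

```text
t: 5.82
eef_pos: [0.5848, -0.0514, 0.0469]
eef_rot: [-0.251, 1.556, 0.25]
contact_force: [-0.2, 1.1, -0.4]
finger_gap: 0.0009
```

```bash
cat > chk.py <<'E'
from h import *
s=read_state();p=s["eef_pos"];u=np.array([.316,-.949]);n=np.array([.949,.316]);v=np.array([.5985,-.0937])-p[:2]
print(p,"along to plinth",v@u,"lat",v@n,s["contact_force"])
for c in("wrist","scene"):
    C,B,im,W=measure(c,b0=(.594,-.082)); o=B-C[:2]; print("  off along",o@u*1000,"lat",o@n*1000)
cv2.imwrite("pics/last.png",cv2.resize(im[240:340,250:350],(600,600),interpolation=cv2.INTER_CUBIC))
E
python3 chk.py
```

```text
[ 0.58475971 -0.05140254  0.04689988] along to plinth 0.0444822244246614 lat -0.00032646531161659924 [-0.18043602  1.1049628  -0.43014256]
wrist z 0.0394 plinth [ 0.5977 -0.0946  0.0338] bird [ 0.5929 -0.0804] [ 0.5929 -0.08  ] 15 21 ztop 0.1854 head [ 0.5731 -0.0913] off [-4.8 14.6]
  off along -15.357844026415203 lat 0.025835242238717932
scene z 0.0393 plinth [ 0.5998 -0.0937  0.0334] bird [ 0.5943 -0.079 ] [ 0.5942 -0.0795] 19 22 ztop 0.4799 head [ 0.6052 -0.0846] off [-5.5 14.3]
  off along -15.2972024703672 lat -0.7515577610520086
```

Call:
{"name": "jog_arm", "arguments": {
  "series": [
    [[0,-1,0,0,0,0],[0,-2,0,0,0,0],[0,-3,0,0,0,0],[0,-4,0,0,0,0],[0,-5,0,0,0,0]]
  ]
}}

```text
t: 6.33
eef_pos: [0.5865, -0.0564, 0.0469]
eef_rot: [-0.251, 1.556, 0.25]
contact_force: [-0.2, -0.2, 0.7]
finger_gap: 0.0002
```

Call:
{"name": "jog_arm", "arguments": {
  "series": [
    [[0,-1,0,0,0,0],[0,-2,0,0,0,0],[0,-3,0,0,0,0],[0,-4,0,0,0,0],[0,-4.5,0,0,0,0]]
  ]
}}

```text
t: 6.75
eef_pos: [0.5879, -0.0608, 0.0469]
eef_rot: [-0.251, 1.556, 0.25]
contact_force: [0.1, 1.0, -0.1]
finger_gap: 0.0001
```

Call:
{"name": "jog_arm", "arguments": {
  "series": [
    [[0,1,0,0,0,0],[0,4,0,0,0,0],[0,10,0,0,0,0],[0,18,0,0,0,0],[0,20,0,0,0,0]]
  ]
}}

```text
t: 7.17
eef_pos: [0.5808, -0.0403, 0.0469]
eef_rot: [-0.251, 1.557, 0.251]
contact_force: [-0.0, 0.2, -0.1]
finger_gap: 0.0003
```

```bash
sed -i 's/b0=(.594,-.082)/b0=(.598,-.092)/' chk.py; python3 chk.py
```

```text
[ 0.58077309 -0.04034739  0.04685048] along to plinth 0.056233327716358014 lat -3.658236271683318e-05 [-0.02268234  0.23766308 -0.05662923]
wrist z 0.0395 plinth [ 0.5976 -0.0944  0.0337] bird [ 0.5957 -0.0895] [ 0.5958 -0.0896] 20 21 ztop 0.1851 head [ 0.5739 -0.0894] off [-1.8  4.8]
  off along -5.100099707436292 lat -0.23976150717399344
scene z 0.0392 plinth [ 0.5995 -0.0935  0.0336] bird [ 0.5969 -0.0885] [ 0.597  -0.0887] 25 27 ztop 0.4801 head [ 0.6005 -0.0785] off [-2.5  4.8]
  off along -5.323807883177816 lat -0.8698612833651378
```

View pics/last.png

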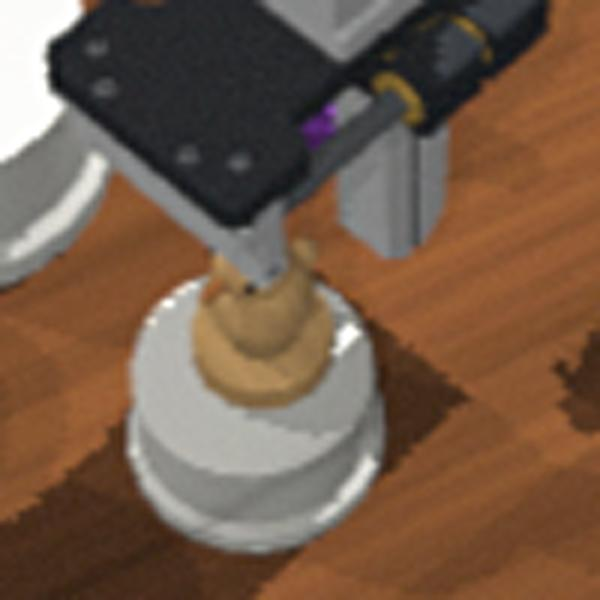

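Call:
{"name": "jog_arm", "arguments": {
  "series": [
    [[0,-4,0,0,0,0],[0,-8,0,0,0,0],[0,-12,0,0,0,0],[0,-16,0,0,0,0],[0,-18,0,0,0,0]]
  ]
}}

```text
t: 7.68
eef_pos: [0.5874, -0.059, 0.0469]
eef_rot: [-0.251, 1.556, 0.25]
contact_force: [-0.3, 0.2, -0.3]
finger_gap: 0.0003
```

Call:
{"name": "jog_arm", "arguments": {
  "series": [
    [[0,-0.8,0,0,0,0],[0,-1.6,0,0,0,0],[0,-2.4,0,0,0,0],[0,-3.2,0,0,0,0],[0,-4,0,0,0,0]]
  ]
}}

```text
t: 8.1
eef_pos: [0.5885, -0.0627, 0.0469]
eef_rot: [-0.251, 1.556, 0.25]
contact_force: [-0.5, 0.3, -0.9]
finger_gap: 0.0002
```

Call:
{"name": "jog_arm", "arguments": {
  "series": [
    [[0,-1,0,0,0,0],[0,-2,0,0,0,0],[0,-3,0,0,0,0],[0,-4,0,0,0,0],[0,-4.3,0,0,0,0]]
  ]
}}

```text
t: 8.52
eef_pos: [0.59, -0.0669, 0.0469]
eef_rot: [-0.251, 1.556, 0.25]
contact_force: [-1.1, 0.4, -0.0]
finger_gap: 0.0009
```

Call:
{"name": "jog_arm", "arguments": {
  "series": [
    [[0,1,0,0,0,0],[0,4,0,0,0,0],[0,10,0,0,0,0],[0,18,0,0,0,0],[0,20,0,0,0,0]]
  ]
}}

```text
t: 8.93
eef_pos: [0.5828, -0.0465, 0.0468]
eef_rot: [-0.251, 1.557, 0.252]
contact_force: [-0.3, -0.1, 0.6]
finger_gap: 0.0002
```

```bash
python3 chk.py
```

```text
[ 0.5827772  -0.04649067  0.0468382 ] along to plinth 0.049770055070727424 lat 2.7921636811427594e-06 [-0.3006624  -0.05130865  0.56396704]
wrist z 0.0395 plinth [ 0.5975 -0.0945  0.0336] bird [ 0.5974 -0.0958] [ 0.5975 -0.0959] 21 22 ztop 0.1849 head [ 0.5737 -0.0909] off [ 0.1 -1.4]
  off along 1.3080049805440062 lat -0.37847260569100744
scene z 0.0392 plinth [ 0.5996 -0.0936  0.0336] bird [ 0.5987 -0.0949] [ 0.5988 -0.0951] 23 25 ztop 0.4802 head [ 0.6031 -0.082 ] off [-0.8 -1.5]
  off along 1.1744202029343587 lat -1.2254492299317654
```

Call:
{"name": "jog_arm", "arguments": {
  "series": [
    [[0,12,0,0,0,0],[-30,18,0,0,0,0],[-70,18,0,0,0,0],[-110,18,0,0,0,0],[-150,18,0,0,0,0]]
  ]
}}

```text
t: 9.45
eef_pos: [0.5767, -0.0289, 0.1984]
eef_rot: [-0.252, 1.557, 0.252]
contact_force: [0.6, -0.8, -0.2]
finger_gap: 0.0006
```

Call:
{"name": "jog_arm", "arguments": {
  "series": [
    [[0,30,-10,0,0,0],[0,65,-30,0,0,0],[0,100,-50,0,0,0],[0,130,-70,0,0,0],[0,150,-80,0,0,0]]
  ]
}}

```text
t: 9.87
eef_pos: [0.4493, 0.0903, 0.1985]
eef_rot: [-0.252, 1.559, 0.254]
contact_force: [-0.0, 0.7, -0.1]
finger_gap: 0.0004
```

Call:
{"name": "jog_arm", "arguments": {
  "series": [
    [[0,0,0,0,0,0],[0,0,0,0,0,0],[0,0,0,0,0,0]]
  ]
}}

```text
t: 10.12
eef_pos: [0.4501, 0.0902, 0.1988]
eef_rot: [-0.253, 1.557, 0.254]
contact_force: [0.1, -0.6, 0.1]
finger_gap: 0.0005
```

Run:
```python
from h import *
s=read_state();print(s["t"],s["eef_pos"],s["contact_force"])
I=[]
for n in("scene","top"):
    C,B,im,W=measure(n,b0=(.598,-.094)); I.append(im)
    for l in("jar","sharpener","mouse"):
        for r in trace(n,l)[:1]: print("  ",n,l,np.round(r["box"]))
a=cv2.resize(I[0][255:345,260:350],(399,399),interpolation=3); b=cv2.resize(I[1][180:250,320:390],(399,399),interpolation=3)
cv2.imwrite("pics/fin.png",np.hstack([a,b]))
```

```text
10.1167 [0.45007549 0.09017636 0.1988235 ] [ 0.14987282 -0.59052503  0.07809303]
scene z 0.0392 plinth [ 0.5994 -0.0934  0.0337] bird [ 0.599  -0.0952] [ 0.5988 -0.0952] 23 24 ztop 0.1014 head [ 0.6022 -0.0989] off [-0.6 -1.9]
   scene jar [145. 266.  71.  82.]
   scene sharpener [183. 396.  15.  21.]
   scene mouse [450. 193.  41.  40.]
top z 0.0409 plinth [ 0.5989 -0.094   0.0335] bird [ 0.5918 -0.0945] [ 0.5826 -0.0864] 4 32 ztop 0.1049 head [ 0.5974 -0.0963] off [-16.3   7.6]
   top jar [458. 290.  53.  50.]
   top sharpener [454. 190.  10.  14.]
   top mouse [155. 262.  21.  53.]
```

View pics/fin.png

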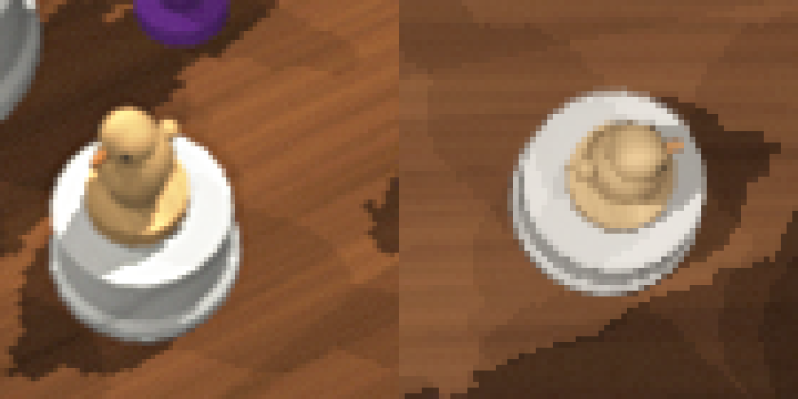

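```bash
python3 -c "
from cell import *
print(sign_off())"
```

```text
the job is handed in; nothing more can be done
None
```

The wooden bird is back near the middle of the smallest plinth, and I handed the job in at about 10 s. I used two slow closed-finger pushes low on its foot, with no pinching or lifting. The two purple birds and the two larger plinths were look-alikes, and I left them alone.

- **Bird position:** the last clear scene-camera fit puts it about 2 mm off the plinth centre (it started about 18 mm off). It is upright, with its top at 101 mm. An earlier fit from the wrist camera gave 1.4 mm.
- **Failed check:** the automatic fit from the top camera failed, with only 4 of 32 edge points usable and a nonsense offset. The top picture itself shows the bird near the middle.
- **Plinth:** the scene fits put it within 1 mm of where it started.
- **Jar, sharpener and mouse:** in the scene camera they stayed within about 2 px of where they started. The top-camera boxes for the jar and mouse shifted up to 5 px with changed sizes, which I took as detector noise. The sharpener had no earlier top-camera box to compare with.
- **Hand:** it finished about 0.2 m up and 0.24 m away from the bird. Contact forces read only noise, at about 1 N.

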